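Set the gap of a sloping pipe-tab clamp with a gauge blade

TASK

Set the gap of the blue sloping clamp with the red-handled gauge: take it from the wooden rack and slide its blade down the slot, under the strap, until its end stands on the stop. Then push the brass sliding jaw across until the blade is nipped between both jaws, and leave the gauge standing there. Leave the other two gauges in the rack and do not disturb the other things on the bench.

Things in the scene. Friction and masses are not known exactly. Their poses are not given: they have to be found in the camera images.
- gauge_red: Gauge standing loose in any one of the rack's slots, leaning up to 6 degrees: flat steel blade 30 wide, 6 thick, 80 long, below a red handle 30 wide, 14 thick, 45 long; about 90 g. Origin: centre of the blade's lower end (6 above the bench at the start). z: along the blade to the handle; x: across its width; y: through its thickness. (Sizes in mm.)
- gauge_blue: Gauge standing loose in any one of the rack's slots, leaning up to 6 degrees: flat steel blade 30 wide, 4 thick, 80 long, below a blue handle 30 wide, 14 thick, 45 long; about 90 g. Origin: centre of the blade's lower end (6 above the bench at the start). z: along the blade to the handle; x: across its width; y: through its thickness. To be left alone. (Sizes in mm.)
- gauge_yellow: Gauge standing loose in any one of the rack's slots, leaning up to 6 degrees: flat steel blade 30 wide, 7.5 thick, 80 long, below a yellow handle 30 wide, 14 thick, 45 long; about 90 g. Origin: centre of the blade's lower end (6 above the bench at the start). z: along the blade to the handle; x: across its width; y: through its thickness. To be left alone. (Sizes in mm.)
- rack: Light wooden rack, fixed, 190 long (its x), 60 wide (y), 60 high, with three slots in a row at x = -62, 0, +62, each 34 by 9, floor 6 above the bench. The gauges' widths lie along the rack's x. Origin: centre of its underside. (Sizes in mm.)
- slot: Slot of the blue clamp (fixed). Origin: foot of the slot, 35 above the bench, where bed (plane x=0), stop (z=0) and fixed jaw's face (y=0) meet. z: up along the slot, leaning 28 degrees from vertical, top towards the robot; x: square to the bed, up and away from the robot; y: level, into the fixed jaw. A gauge fully home is parallel to these axes, origin at z=0, x=15, y=-3. (Sizes in mm.)
- slot_mouth (a point): Middle of the slot's mouth, at slot x=17, z=60, y=-6. The fixed steel jaw fills slot y 0 to 30, x 0 to 33, z 0 to 60; the brass sliding jaw is on the -y side of the gap. A dark steel strap bridges the gap here: x 34 to 40, y -22 to 30, z 42 to 60, so the blade (30 wide) passes between bed and strap (34 apart) only along the slot. (Sizes in mm.)
- jaw (a joint): Width of the gap between the jaws, in m: 0 shut, at most 0.020, 0.010 to 0.014 at the start. The jaw slides level along the slot's y (pushing it to +y narrows the gap), takes about 3 N, and stays where it is left.
- lug (a point): Centre of the orange lug on top of the brass sliding jaw: 12 thick along the slot's y, 30 along its z, sticking up 26 along its x (13 either side of this point). It is rigid with the jaw, 53 from the jaw's gripping face (on the -y side), and there is free room on its outer (-y) side and above. (Sizes in mm.)
- flux_tin: Green flux tin, 64 across, 45 high, loose. Origin: centre of its underside. To be left alone. (Sizes in mm.)
- torch: Brass and dark wood hand torch lying flat, 225 long along its x (from -80 to +145), 40 wide, 28 high, loose. Origin under its handle, at bench level. To be left alone. (Sizes in mm.)
- copper_tee: Copper pipe tee lying flat, 70 long along its x, a 45 branch to +y, 26 high, loose. Origin: under its middle, at bench level. To be left alone. (Sizes in mm.)
- brush: Wire brush with a handle lying flat along its x, loose. Origin: at bench level below it. To be left alone. (Sizes in mm.)
There are look-alikes about, which are no part of the job. What is shaped like the part that bears slot but purple or turquoise is not meant.

How it is judged:
On the way:
1. the red gauge's blade is down on the stop in the slot, while the jaw is still open (z of gauge_red in the frame of slot between -0.003 and 0.004 m and x of gauge_red in the frame of slot between 0.01 and 0.022 m and angle between the z axis of gauge_red and the z axis of slot, either way round below 0.1 rad and value of joint jaw above 0.008 m), for 0.2 s.
At the end, for the whole second after the job is handed in: The red gauge rests in the slot: lower end within 3 to 4 mm of the stop, centre line 10 to 22 mm off the bed, in line with the slot to 0.1 rad, flat with the jaws to 0.12 rad and within 2.5 mm of the fixed jaw; the sliding jaw is closed on the 6 mm blade (gap 4.5 to 7.3 mm) (z of gauge_red in the frame of slot between -0.003 and 0.004 m and x of gauge_red in the frame of slot between 0.01 and 0.022 m and angle between the z axis of gauge_red and the z axis of slot, either way round below 0.1 rad and y of gauge_red in the frame of slot between -0.0055 and -0.001 m and angle between the y axis of gauge_red and the y axis of slot, either way round below 0.12 rad and value of joint jaw between 0.0045 and 0.0073 m and linear speed of gauge_red below 0.02 m/s and velocity of joint jaw below 0.005 m/s); the robot touches nothing.
It fails at once if another gauge was moved by more than 20 mm (distance of any of gauge_blue, gauge_yellow from where it was at the start of the episode above 0.02 m).
It fails at once if a thing lying on the bench was moved by more than 30 mm (distance of any of flux_tin, torch, copper_tee, brush from where it was at the start of the episode above 0.03 m).
It also fails if it takes over 51 s, if anything falls off the work surface, if the arm or the gripper's body presses on something with over 40 N, if the wrist force passes 120 N, or if a joint passes its speed limit or range.

ROBOT

A 6-joint arm with a two-finger parallel gripper is mounted at the origin on the work surface. World frame = base frame: x ahead of the robot, y to its left, z up, the work surface at z = 0. Lengths are in m, angles in rad, forces in N, time in s.
With the tool pointing down it reaches from about 0.25 to 0.8 m from the base axis. Payload 8.5 kg.
Tool frame: the origin (TCP) lies at the centre of the arm's flange, where the gripper is bolted on; the fingertips stand 173 mm ahead of it and the grasp point (between the pads) lies 155 mm ahead of it; z points along the fingers, y is the line along which they close (so a half turn about z gives the same grasp; the last joint's range is limited). The gripper opens to 85 mm and grips with 20 to 120 N. Pads are 22 mm wide; open, the fingers measure 114 mm over their backs; the gripper's body (76 mm by 85 mm) begins 54 mm behind the grasp point. The pads swing forward as they close: fully open they stand 13 mm farther back than shut.
Start: joints at [-1.114, 0.238, -0.013, 1.319, 0, 1.571], TCP at [0.232, -0.471, 0.405] pointing down, gripper open.
Joint ranges: [-2.66, 2.66], [-1.03, 1.9], [-1.14, 1.46], [-1.82, 2.27], [-1.45, 1.34], [-3.14, 3.14]. Speed limits (rad/s): [2.22, 2.22, 2.79, 3.14, 3.14, 3.14].

INTERFACE

Orientations are given as a unit quaternion [w, x, y, z].
In Python, from cell import env, eyes, sign_off gives the robot as it stands.
- The arm moves only by the tool drive_tool, never from a script. Its argument "series" is a list of rows, each an object of numbers: "dx", "dy", "dz": the shift along the world's x, y, z in mm; "rx", "ry", "rz": the turn, a rotation vector about the world's x, y, z in degrees; "gripper": the finger opening in mm, from 0 to 85.4. A call has 1 to 12 rows; each row shifts and turns the commanded pose from where the row before left it; what a row does not reach is not made up. A row lasts 1/10 s, in which the tool goes at most 50 mm and 8.59 degrees, less where a joint would pass 70% of its speed; a pose out of reach is approached as far as the arm can. A call with a gripper value outside its range is refused whole. The fingers move at their own pace and stop on an object; the grip force is fixed at half the most. Time passes only in rows, so rows that do not move let the fingers close. It gives the time, the measured TCP pose, the force, the opening and the grip force at its end, in the units of the state.
- env.sense(): the state, without advancing time (a new reading comes with each control period).
- eyes.get_image(name): name is "side" or "top"; returns a dict with "frame" (384x512x3 uint8, red, green, blue), "fx", "fy", "cx", "cy" (pixels), "k1" (the pictures are not rectified: a ray, as slopes to the right and down, at radius r is drawn at 1 + k1 r^2 times it, then the intrinsics apply), "pose" (4x4, takes a point from camera to world coordinates). Camera axes: x right, y down, z forward; pixel columns grow to the right and rows downward; lengths in m; the calibration is good to about 2 mm. A picture is of the moment at which its call begins. There is no depth.
- sign_off(): hands the job in; it is judged then, once.
The state is a dict: "time": time; "joint_positions": joint angles; "joint_vel": joint speeds; "joint_torque": joint torques, N m; "eef_pos": TCP position; "ee_rot": TCP orientation; "ft_force": force on the tool from outside, world axes, zero at the start; "wrist_torque": the same for the moment, N m; "gripper_width": opening from 0.0 (shut) to 1.0 (fully open); "grip_force": force on a finger pad.
Only numpy, scipy, OpenCV 4.12 (cv2) and the standard library are available. Lean on these libraries where they do the work, as an engineer would, in place of code of your own. Each camera call takes 0.05 s, during which the arm holds its last target. There are 200 camera calls.

## Working session

There is one attempt and no reset: what is moved stays moved. The work goes in short steps, Python scripts to look and compute and a tool call to move; the robot and the scene stay as the last step left them, time stands still between calls to the robot, and variables do not carry over. Pictures are saved under pics/ and viewed, at most 10 in all, crops included, and the job is handed in when it is done.

Besides the shell and the picture viewer there is one more tool, called after "Call:" in YAML: its name, and indented under it one key for each argument. drive_tool: Moves the arm, as the interface text tells. Its arguments: {"type":"object","properties":{"series":{"type":"array"}},"required":["series"]}

```bash
mkdir -p pics; ls; cat > h.py <<'E'
import numpy as np, cv2, pickle
def snap(n):
    from cell import env, eyes
    d={}
    for c in ("side","top"):
        d[c]=eyes.get_image(c); 
        cv2.imwrite(f"pics/{n}_{c}.png",d[c]["frame"][:,:,::-1])
    pickle.dump(d,open(f"{n}.pkl","wb")); return d
def ld(n): return pickle.load(open(f"{n}.pkl","rb"))
def proj(c,P):
    P=np.atleast_2d(P); T=np.linalg.inv(c["pose"]); q=P@T[:3,:3].T+T[:3,3]
    s=q[:,:2]/q[:,2:]; s=s*(1+c["k1"]*(s**2).sum(1,keepdims=True))
    return s*[c["fx"],c["fy"]]+[c["cx"],c["cy"]]
def ray(c,uv):
    d=(np.array(uv,float)-[c["cx"],c["cy"]])/[c["fx"],c["fy"]]; s=d.copy()
    for _ in range(20): s=d/(1+c["k1"]*(s@s))
    R=c["pose"]; v=R[:3,:3]@np.r_[s,1]; return R[:3,3],v/np.linalg.norm(v)
def onz(c,uv,z):
    o,v=ray(c,uv); return o+v*(z-o[2])/v[2]
def crop(n,c,x0,y0,x1,y1,k,out):
    im=cv2.imread(f"pics/{n}_{c}.png")[y0:y1,x0:x1]
    cv2.imwrite(f"pics/{out}.png",cv2.resize(im,None,fx=k,fy=k,interpolation=cv2.INTER_CUBIC))
E
python3 - <<'E'
from h import *
d=snap("a")
for c in d: print(c,{k:v for k,v in d[c].items() if k!="frame"})
a=cv2.imread("pics/a_side.png");b=cv2.imread("pics/a_top.png")
cv2.imwrite("pics/a_both.png",np.hstack([a,b])[:, :])
from cell import env
print(env.sense())
E
```

```text
pics
side {'fx': 354.97457471713585, 'fy': 354.97457471713585, 'cx': 263.0506837312282, 'cy': 192.20017189357372, 'k1': -0.08283461624944997, 'pose': array([[-0.99189834, -0.06446527,  0.1094619 ,  0.37420701],
       [-0.12682312,  0.55216466, -0.82403282,  0.8170058 ],
       [-0.00731949, -0.83123909, -0.55586689,  0.58326667],
       [ 0.        ,  0.        ,  0.        ,  1.        ]])}
top {'fx': 378.7156544464352, 'fy': 378.7156544464352, 'cx': 257.23218277587375, 'cy': 189.2919529550411, 'k1': -0.00080184243616938, 'pose': array([[ 0.0073836 , -0.99952448,  0.02993837,  0.4181448 ],
       [-0.99946626, -0.00642378,  0.0320301 ,  0.0584696 ],
       [-0.03182255, -0.03015889, -0.99903842,  1.3113096 ],
       [ 0.        ,  0.        ,  0.        ,  1.        ]])}
{'time': 0.1, 'joint_positions': array([-1.11398959e+00,  2.38688540e-01, -1.41675507e-02,  1.31919328e+00,
       -4.19477794e-05,  1.57078263e+00]), 'joint_vel': array([ 0.0005441 , -0.00063093,  0.00335756,  0.00017267, -0.00113035,
       -0.00063785]), 'joint_torque': array([-1.01382744e-05, -5.39720428e+01,  3.46999884e+01,  1.34707033e-02,
        1.07468858e-05,  1.67530416e-06]), 'eef_pos': array([ 0.23149651, -0.47103387,  0.40415963]), 'ee_rot': array([-6.05501417e-04,  9.74027405e-01,  2.26429286e-01, -1.62283465e-04]), 'ft_force': array([-0.73556942,  0.2151985 , -0.10320269]), 'wrist_torque': array([ 0.01657975, -0.01817019,  0.0087499 ]), 'grip_force': 0.0, 'gripper_width': 1.0030037476054756}
```

View pics/a_side.png

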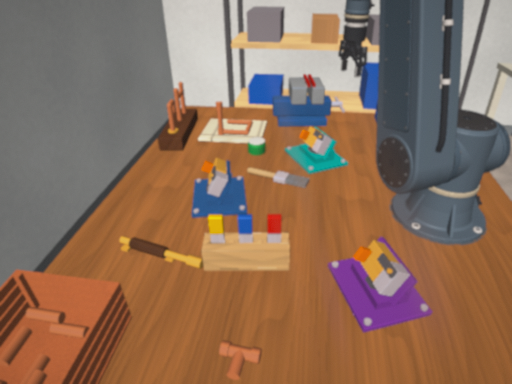

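View pics/a_top.png

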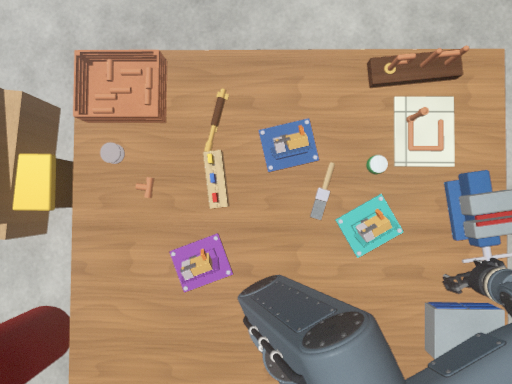

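Side view: the blue clamp is at (219,190), with the rack at (246,250) and the red gauge at its right end (274,230). Top view: the clamp is at (289,146) and the red gauge at (214,198). Next I'll look at enlarged crops.

```bash
python3 - <<'E'
from h import *
def C(c,x0,y0,x1,y1,k):
    im=cv2.imread(f"pics/a_{c}.png")[y0:y1,x0:x1]
    im=cv2.resize(im,None,fx=k,fy=k,interpolation=cv2.INTER_CUBIC)
    for t in range((x0+9)//10*10,x1,10): cv2.line(im,((t-x0)*k,0),((t-x0)*k,5),(0,0,255),1); cv2.putText(im,str(t),((t-x0)*k,14),0,.35,(255,255,255),1)
    for t in range((y0+9)//10*10,y1,10): cv2.line(im,(0,(t-y0)*k),(5,(t-y0)*k),(0,0,255),1);cv2.putText(im,str(t),(6,(t-y0)*k+4),0,.35,(255,255,255),1)
    return im
a=C("side",185,150,255,222,8);b=C("top",255,115,325,175,8)[:, :]
h=max(a.shape[0],b.shape[0])
cv2.imwrite("pics/clampS.png",a);cv2.imwrite("pics/clampT.png",b)
r=C("side",195,205,295,275,7); cv2.imwrite("pics/rackS.png",r)
E
```

```text
(no output)
```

View pics/clampS.png

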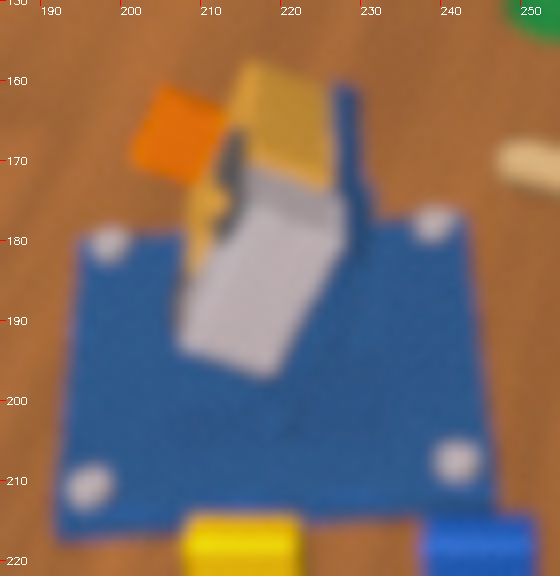

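View pics/clampT.png

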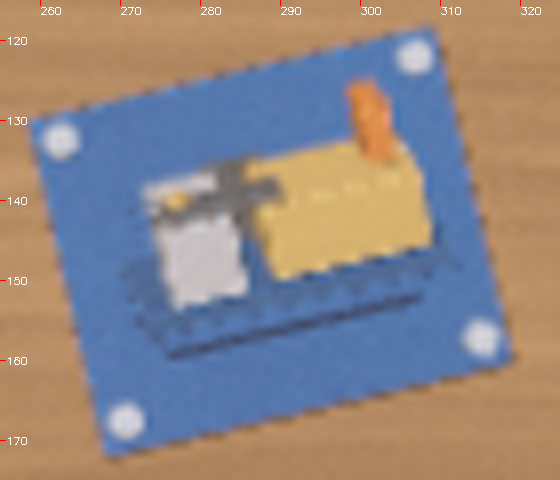

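View pics/rackS.png

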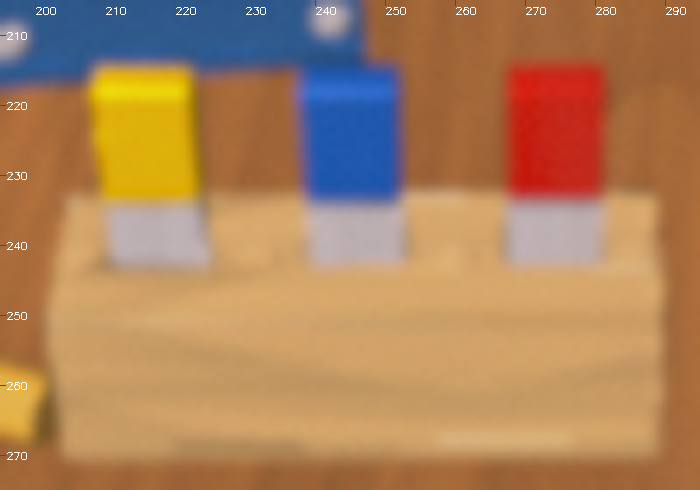

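Clamp side crop: the steel y=30 face has corners near (207,193), (219,197), (228,180) and (215,176), and the orange lug is at (206,166). Clamp top crop: the steel z=60 face spans (274,143)–(286,153) and the lug runs (298,126)–(303,135). Rack crop: the red handle spans (267.5–281, 214.5–233) and the blade enters the rack at v≈242.5. Now I'll fit the poses.

```bash
cat > fit.py <<'E'
from h import *
from scipy.optimize import least_squares
d=ld("a");S,T=d["side"],d["top"]
th=np.radians(28)
def slotR(a):
    h=np.array([np.cos(a),np.sin(a),0]);k=np.array([0,0,1.]);y=np.cross(k,h)
    return np.c_[np.cos(th)*h+np.sin(th)*k, y, -np.sin(th)*h+np.cos(th)*k]
if __name__=="__main__":
    mm=np.array
    ps=mm([[33,30,0],[0,30,0],[0,30,60],[33,30,60],[0,0,60]])/1e3
    us=mm([[207,193.5],[219,197],[228,180],[215.7,176],[226.3,173.3]])
    pt=mm([[0,30,60],[0,0,60],[33,30,0],[40,30,60],[40,-22,42],[40,-22,60]])/1e3
    ut=mm([[275.5,153.5],[285.8,151.2],[271.8,138.2],[273.7,143.3],[289.5,136.9],[290.3,140.0]])
    def f(p,which="both"):
        R=slotR(p[2]);o=np.r_[p[:2],.035]
        r=[]
        if which!="top": r.append((proj(S,ps@R.T+o)-us).ravel())
        if which!="side": r.append((proj(T,pt@R.T+o)-ut).ravel())
        return np.concatenate(r)
    for w in("both","side","top"):
        s=least_squares(f,[.57,-.03,.2],args=(w,),loss="soft_l1");print(w,s.x,np.degrees(s.x[2]),f(s.x,w).round(1).reshape(-1,2).tolist())
    # rack: bench corners front bottom & back top
    for uv,z in (((203,270),0),((289.5,270),0),((203.5,233),.06),((288.5,233),.06)): print("rack",uv,onz(S,uv,z).round(4))
    im=cv2.cvtColor(d["top"]["frame"],cv2.COLOR_RGB2HSV).astype(int);sat=(im[...,1]>150)&((im[...,0]<6)|(im[...,0]>174))&(im[...,2]>110)
    ys,xs=np.nonzero(sat[180:215,200:230]);print("red top",xs.min()+200,xs.max()+200,ys.min()+180,ys.max()+180,xs.mean()+200,ys.mean()+180)
    b=mm([xs.mean()+200,ys.mean()+180]);print(onz(T,b,.131))
    for l,r,z in ((267.5,281,0):=()) if 0 else (): pass
    for uv,z in (((274.25,214.5),.131),((274.25,233),.086),((274.25,242.5),.06)): print("redS",uv,onz(S,uv,z).round(4))
    for c in(S,T):
        print("orange?")
E
python3 fit.py
python3 - <<'E'
import cv2
im=cv2.imread("pics/a_top.png")[140:215,190:235]
cv2.imwrite("pics/rackT.png",cv2.resize(im,None,fx=8,fy=8,interpolation=cv2.INTER_CUBIC))
E
```

```text
File "fit.py", line 27
    for l,r,z in ((267.5,281,0):=()) if 0 else (): pass
                  ^^^^^^^^^^^^^
SyntaxError: cannot use assignment expressions with tuple
```

View pics/rackT.png

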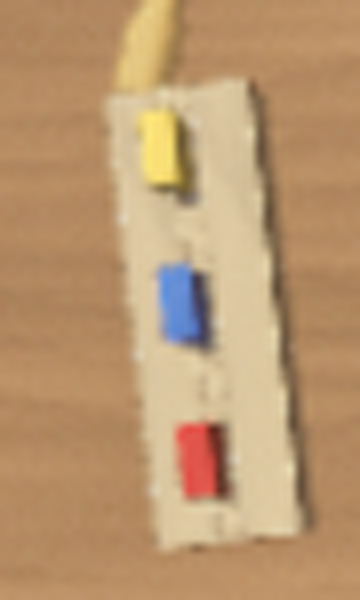

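```bash
sed -i '/if 0 else/d;/orange/d;/for c in(S,T):/d' fit.py; python3 fit.py; python3 - <<'E'
from fit import *
c=[onz(T,u,.06) for u in ((203.5,152.5),(221,150),(227.5,206.25),(210,208.4))]
c=np.array(c);print(c.round(4),"ctr",c.mean(0)); e=c[0]+c[1]-c[2]-c[3]; print("rack yaw",np.degrees(np.arctan2(e[1],e[0])),np.linalg.norm(e)/2)
r=[onz(T,(190+x/8,140+y/8),.131) for x,y in((177,427),(211,422),(220,495),(187,500))]
r=np.array(r);print("red",r.mean(0)); e=r[0]+r[1]-r[2]-r[3];print(np.degrees(np.arctan2(e[1],e[0])),np.linalg.norm(e)/2)
# lug top centre both cams by triangulation
def tri(us,ut):
    A=[];b=[]
    for cam,u in((S,us),(T,ut)):
        o,v=ray(cam,u);P=np.eye(3)-np.outer(v,v);A.append(P);b.append(P@o)
    return np.linalg.lstsq(np.vstack(A),np.hstack(b),rcond=None)
print("red tri",tri((274.3,215.5),(214.9,197.6))[:2])
E
```

```text
both [0.60547773 0.01393203 0.21939872] 12.570620664823304 [[0.5, -0.3], [-0.2, 0.3], [-0.1, 0.3], [0.7, -0.2], [1.5, 1.2], [0.7, -0.1], [-0.5, 0.2], [0.6, -0.1], [0.3, -1.4], [-0.4, -0.2], [-0.4, -1.6]]
side [0.60914748 0.01389594 0.31535422] 18.068465658960886 [[0.3, 0.1], [-0.5, 0.1], [-0.4, -0.5], [0.5, -0.3], [0.1, 0.6]]
top [0.60385793 0.01402149 0.20823734] 11.931120857300956 [[0.6, 0.3], [-0.6, 0.7], [0.6, 0.3], [0.2, -1.0], [-0.4, 0.3], [-0.4, -1.0]]
rack (203, 270) [0.583  0.2791 0.    ]
rack (289.5, 270) [0.3908 0.2554 0.    ]
rack (203.5, 233) [0.5906 0.2226 0.06  ]
rack (288.5, 233) [0.3989 0.1995 0.06  ]
red top 212 216 193 201 214.38888888888889 197.02777777777777
[0.42843769 0.230254   0.131     ]
redS (274.25, 214.5) [0.4293 0.2272 0.131 ]
redS (274.25, 233) [0.4282 0.2337 0.086 ]
redS (274.25, 242.5) [0.4277 0.2351 0.06  ]
[[0.5771 0.2786 0.06  ]
 [0.5857 0.2202 0.06  ]
 [0.3988 0.1967 0.06  ]
 [0.3913 0.2548 0.06  ]] ctr [0.48822955 0.2375683  0.06      ]
rack yaw 7.240988606245301 0.18786359157872093
red [0.42658542 0.22880666 0.131     ]
8.060118995208699 0.028800075834412048
red tri (array([0.42783359, 0.22890629, 0.12973507]), array([2.73314271e-06]))
```

Both fits agree. The slot foot is at about (0.605, 0.014) with yaw about 12.3°. The red gauge is at (0.427, 0.229), with rack yaw about 7.2° and tri height 0.130 against 0.131 expected. Moving above the red gauge.

Call:
drive_tool:
  series:
    - {"dx":10,"dy":35,"rz":8,"gripper":50}
    - {"dx":10,"dy":35,"rz":8,"gripper":50}
    - {"dx":10,"dy":35,"rz":8,"gripper":50}
    - {"dx":10,"dy":35,"rz":8,"gripper":50}
    - {"dx":10,"dy":35,"rz":8,"gripper":50}
    - {"dx":10,"dy":35,"rz":8,"gripper":50}
    - {"dx":10,"dy":35,"rz":8,"gripper":50}
    - {"dx":10,"dy":35,"rz":8,"gripper":50}
    - {"dx":10,"dy":35,"rz":8,"gripper":50}
    - {"dx":10,"dy":35,"rz":8,"gripper":50}

```text
invalid input
```

Call:
drive_tool:
  series:
    - {"dx":10,"dy":35,"rz":8,"gripper":50}
    - {"dx":10,"dy":35,"rz":8,"gripper":50}
    - {"dx":10,"dy":35,"rz":8,"gripper":50}
    - {"dx":10,"dy":35,"rz":8,"gripper":50}
    - {"dx":10,"dy":35,"rz":8,"gripper":50}
    - {"dx":10,"dy":35,"rz":8,"gripper":50}
    - {"dx":10,"dy":35,"rz":8,"gripper":50}
    - {"dx":10,"dy":35,"rz":8,"gripper":50}
    - {"dx":10,"dy":35,"rz":8,"gripper":50}
    - {"dx":5,"dy":35,"rz":8,"gripper":50}
    - {"dx":0,"dy":0,"rz":0,"gripper":50}

```text
invalid input
```

```bash
cat > st.py <<'E'
from cell import env
import numpy as np
from scipy.spatial.transform import Rotation as Ro
s=env.sense();R=Ro.from_quat(np.r_[s["ee_rot"][1:],s["ee_rot"][0]]).as_matrix()
print(s["time"],s["eef_pos"].round(4),"ztool",R[:,2].round(4),"ytool",R[:,1].round(4),np.degrees(np.arctan2(R[1,1],R[0,1])).round(2),"q",s["joint_positions"].round(3),"F",s["ft_force"].round(1),s["gripper_width"],s["grip_force"])
E
python3 st.py
```

```text
0.1 [ 0.2315 -0.471   0.4042] ztool [-6.0e-04  1.1e-03 -1.0e+00] ytool [ 0.4411 -0.8975 -0.0013] -63.83 q [-1.114  0.239 -0.014  1.319 -0.     1.571] F [-0.7  0.2 -0.1] 1.0030037476054756 0.0
```

Call:
drive_tool:
  series:
    - {"dx":10,"dy":35,"dz":0,"rx":0,"ry":0,"rz":8,"gripper":50}

```text
time: 0.2
eef_pos: [0.2414, -0.4381, 0.4037]
ee_rot: [0.0, 0.956, 0.293, -0.0]
ft_force: [0.7, 0.2, 0.5]
gripper_width: 0.855
grip_force: 0.0
```

All keys are required.

Call:
drive_tool:
  series:
    - {"dx":10,"dy":35,"dz":0,"rx":0,"ry":0,"rz":8,"gripper":50}
    - {"dx":10,"dy":35,"dz":0,"rx":0,"ry":0,"rz":8,"gripper":50}
    - {"dx":10,"dy":35,"dz":0,"rx":0,"ry":0,"rz":8,"gripper":50}
    - {"dx":10,"dy":35,"dz":0,"rx":0,"ry":0,"rz":8,"gripper":50}
    - {"dx":10,"dy":35,"dz":0,"rx":0,"ry":0,"rz":8,"gripper":50}
    - {"dx":10,"dy":35,"dz":0,"rx":0,"ry":0,"rz":8,"gripper":50}
    - {"dx":10,"dy":35,"dz":0,"rx":0,"ry":0,"rz":8,"gripper":50}
    - {"dx":10,"dy":35,"dz":0,"rx":0,"ry":0,"rz":8,"gripper":50}
    - {"dx":10,"dy":35,"dz":0,"rx":0,"ry":0,"rz":8,"gripper":50}
    - {"dx":10,"dy":35,"dz":0,"rx":0,"ry":0,"rz":8,"gripper":50}

```text
time: 1.2
eef_pos: [0.3415, -0.0847, 0.4046]
ee_rot: [0.0, 0.541, 0.841, -0.0]
ft_force: [0.6, 0.3, 0.3]
gripper_width: 0.588
grip_force: 0.0
```

Call:
drive_tool:
  series:
    - {"dx":10,"dy":35,"dz":0,"rx":0,"ry":0,"rz":8,"gripper":50}
    - {"dx":10,"dy":35,"dz":0,"rx":0,"ry":0,"rz":8,"gripper":50}
    - {"dx":10,"dy":35,"dz":0,"rx":0,"ry":0,"rz":8,"gripper":50}
    - {"dx":10,"dy":35,"dz":0,"rx":0,"ry":0,"rz":8,"gripper":50}
    - {"dx":10,"dy":35,"dz":0,"rx":0,"ry":0,"rz":8,"gripper":50}
    - {"dx":10,"dy":35,"dz":0,"rx":0,"ry":0,"rz":8,"gripper":50}
    - {"dx":10,"dy":35,"dz":0,"rx":0,"ry":0,"rz":8,"gripper":50}
    - {"dx":10,"dy":35,"dz":0,"rx":0,"ry":0,"rz":8,"gripper":50}
    - {"dx":5,"dy":35,"dz":0,"rx":0,"ry":0,"rz":8,"gripper":50}
    - {"dx":0,"dy":0,"dz":0,"rx":0,"ry":0,"rz":0,"gripper":50}

```text
time: 2.2
eef_pos: [0.4271, 0.2321, 0.4039]
ee_rot: [-0.0, -0.058, 0.998, 0.0]
ft_force: [0.3, -0.5, 0.1]
gripper_width: 0.584
grip_force: 0.0
```

```bash
cat > st.py <<'E'
from cell import env
import numpy as np
from scipy.spatial.transform import Rotation as Ro
s=env.sense();R=Ro.from_quat(np.r_[s["ee_rot"][1:],s["ee_rot"][0]]).as_matrix()
print(s["time"],s["eef_pos"].round(4),"ztool",R[:,2].round(4),"ytool",R[:,1].round(4),np.degrees(np.arctan2(R[1,1],R[0,1])).round(2),"q",s["joint_positions"].round(3),"F",s["ft_force"].round(1),s["gripper_width"],s["grip_force"])
E
python3 st.py; python3 -c "
from h import *
snap('b')"
```

```text
2.2 [0.4271 0.2321 0.4039] ztool [-5.e-04  5.e-04 -1.e+00] ytool [-1.150e-01  9.934e-01  5.000e-04] 96.61 q [ 4.980e-01  1.720e-01 -1.020e-01  1.297e+00  1.000e-03  3.820e-01] F [ 0.3 -0.5  0.1] 0.5841499140011576 0.0
```

Call:
drive_tool:
  series:
    - {"dx":0,"dy":-3,"dz":-40,"rx":0,"ry":0,"rz":0.5,"gripper":50}
    - {"dx":0,"dy":0,"dz":-40,"rx":0,"ry":0,"rz":0,"gripper":50}
    - {"dx":0,"dy":0,"dz":-35,"rx":0,"ry":0,"rz":0,"gripper":50}
    - {"dx":0,"dy":0,"dz":-23,"rx":0,"ry":0,"rz":0,"gripper":50}
    - {"dx":0,"dy":0,"dz":0,"rx":0,"ry":0,"rz":0,"gripper":50}
    - {"dx":0,"dy":0,"dz":0,"rx":0,"ry":0,"rz":0,"gripper":8}
    - {"dx":0,"dy":0,"dz":0,"rx":0,"ry":0,"rz":0,"gripper":8}
    - {"dx":0,"dy":0,"dz":0,"rx":0,"ry":0,"rz":0,"gripper":8}
    - {"dx":0,"dy":0,"dz":0,"rx":0,"ry":0,"rz":0,"gripper":8}
    - {"dx":0,"dy":0,"dz":0,"rx":0,"ry":0,"rz":0,"gripper":8}
    - {"dx":0,"dy":0,"dz":0,"rx":0,"ry":0,"rz":0,"gripper":8}

```text
time: 3.4
eef_pos: [0.4271, 0.2263, 0.2683]
ee_rot: [0.001, -0.058, 0.998, 0.001]
ft_force: [-1.2, 1.0, 7.3]
gripper_width: 0.157
grip_force: 59.0
```

```bash
python3 st.py
```

```text
3.4 [0.4271 0.2263 0.2683] ztool [ 0.0026  0.0017 -1.    ] ytool [-0.1162  0.9932  0.0014] 96.67 q [ 0.487  0.255 -0.36   0.952  0.     0.371] F [-1.2  1.   7.3] 0.15702617948470024 58.9713191986084
```

Gripped (13.4 mm opening matches the 14 mm handle). Lifting clear, then refining the clamp yaw from the base plate.

Call:
drive_tool:
  series:
    - {"dx":0,"dy":0,"dz":20,"rx":0,"ry":0,"rz":0,"gripper":8}
    - {"dx":0,"dy":0,"dz":30,"rx":0,"ry":0,"rz":0,"gripper":8}
    - {"dx":0,"dy":0,"dz":40,"rx":0,"ry":0,"rz":0,"gripper":8}
    - {"dx":0,"dy":0,"dz":40,"rx":0,"ry":0,"rz":0,"gripper":8}
    - {"dx":0,"dy":0,"dz":0,"rx":0,"ry":0,"rz":0,"gripper":8}

```text
time: 3.9
eef_pos: [0.4274, 0.2263, 0.4023]
ee_rot: [0.004, -0.058, 0.998, 0.002]
ft_force: [0.9, 1.1, -1.1]
gripper_width: 0.162
grip_force: 59.3
```

```bash
python3 st.py; python3 - <<'E'
from fit import *
mm=np.array
c=mm([onz(T,u,.006) for u in((258.75,130.25),(309.4,118.4),(319.1,160.25),(268.5,172.25))])
print(c.round(4)); e=c[0]-c[1]+c[3]-c[2];g=c[0]-c[3]+c[1]-c[2]
print(np.degrees(np.arctan2(-e[0],e[1])),np.degrees(np.arctan2(g[1],g[0])),np.linalg.norm(e)/2,np.linalg.norm(g)/2,c.mean(0))
c=mm([onz(S,u,.006) for u in((194.5,179.5),(242.5,176.5),(246.5,214.5),(191.5,217.5))])
print(c.round(4),c.mean(0))
# refit, yaw tied to plate
ps=mm([[33,30,0],[0,30,0],[0,30,60],[33,30,60],[0,0,60]])/1e3
us=mm([[207,193.5],[219,197],[228,180],[215.7,176],[226.3,173.3]])
pt=mm([[0,30,60],[0,0,60],[33,30,0],[40,30,60],[40,-22,42],[40,-22,60]])/1e3
ut=mm([[275.5,153.5],[285.8,151.2],[271.8,138.2],[273.7,143.3],[289.5,136.9],[290.3,140.0]])
for a in (12.8,13.4):
  R=slotR(np.radians(a))
  for w in("side","top"):
    C,p,u=(S,ps,us) if w=="side" else (T,pt,ut)
    f=lambda q:(proj(C,p@R.T+np.r_[q,.035])-u).ravel()
    s=least_squares(f,[.6,.01]);print(a,w,s.x.round(4),f(s.x).round(1).reshape(-1,2).tolist())
E
```

```text
3.9 [0.4274 0.2263 0.4023] ztool [ 0.0082  0.004  -1.    ] ytool [-0.1162  0.9932  0.003 ] 96.67 q [ 0.487  0.164 -0.116  1.282 -0.     0.371] F [ 0.9  1.1 -1.1] 0.16157203379088186 59.28314387798309
[[ 0.662   0.0966  0.006 ]
 [ 0.7034 -0.0782  0.006 ]
 [ 0.5586 -0.1119  0.006 ]
 [ 0.5164  0.0618  0.006 ]]
13.495327600393223 13.254979677266348 0.17918042730894293 0.14922698863169942 [ 0.61009398 -0.00790998  0.006     ]
[[ 0.7087 -0.0845  0.006 ]
 [ 0.5632 -0.1192  0.006 ]
 [ 0.5183  0.0729  0.006 ]
 [ 0.6615  0.1034  0.006 ]] [ 0.6129066  -0.00684275  0.006     ]
12.8 side [0.6071 0.0129] [[0.1, -0.5], [-0.7, 0.1], [-0.6, -0.0], [0.2, -0.4], [1.0, 0.9]]
12.8 top [0.6037 0.0141] [[0.7, 0.5], [-0.5, 0.7], [0.5, 0.5], [0.2, -0.8], [-0.5, 0.3], [-0.4, -1.1]]
13.4 side [0.6074 0.013 ] [[0.1, -0.4], [-0.7, 0.1], [-0.6, -0.1], [0.3, -0.4], [0.9, 0.9]]
13.4 top [0.6038 0.0141] [[0.8, 0.5], [-0.4, 0.7], [0.4, 0.6], [0.2, -0.7], [-0.5, 0.2], [-0.5, -1.2]]
```

```bash
cat > tgt.py <<'E'
from fit import *
from scipy.spatial.transform import Rotation as Ro
FOOT=np.array([.6053,.0137,.035]);YAW=13.3;L=.2623
def go(x,y,z,foot=FOOT,gx=0):
    from cell import env
    R=slotR(np.radians(YAW));s=env.sense()
    Rc=Ro.from_quat(np.r_[s["ee_rot"][1:],s["ee_rot"][0]])
    Rt=Ro.from_matrix(np.c_[-R[:,0],R[:,1],-R[:,2]])
    t=foot+R@(np.array([x,y,z])/1e3+[0,0,L])
    print("target TCP",t.round(4),"d mm",((t-s["eef_pos"])*1e3).round(1),"rotvec deg",np.degrees((Rt*Rc.inv()).as_rotvec()).round(2))
if __name__=="__main__":
    import sys; go(*map(float,sys.argv[1:4]))
    R=slotR(np.radians(YAW));print(R.round(3))
E
python3 tgt.py 17 -6 100; python3 - <<'E'
from h import *
snap('c')
im=cv2.imread('pics/c_side.png')[100:260,200:330];im2=cv2.imread('pics/c_top.png')[150:250,170:270]
a=cv2.resize(im,(390,480),interpolation=cv2.INTER_CUBIC);b=cv2.resize(im2,(400,400),interpolation=cv2.INTER_CUBIC)
b=cv2.copyMakeBorder(b,0,80,0,0,0);cv2.imwrite('pics/c_both.png',np.hstack([a,b]))
E
```

```text
target TCP [ 0.4558 -0.0278  0.3629] d mm [  28.4 -254.1  -39.4] rotvec deg [  4.6  -27.14   6.46]
[[ 0.859 -0.23  -0.457]
 [ 0.203  0.973 -0.108]
 [ 0.469  0.     0.883]]
```

View pics/c_both.png

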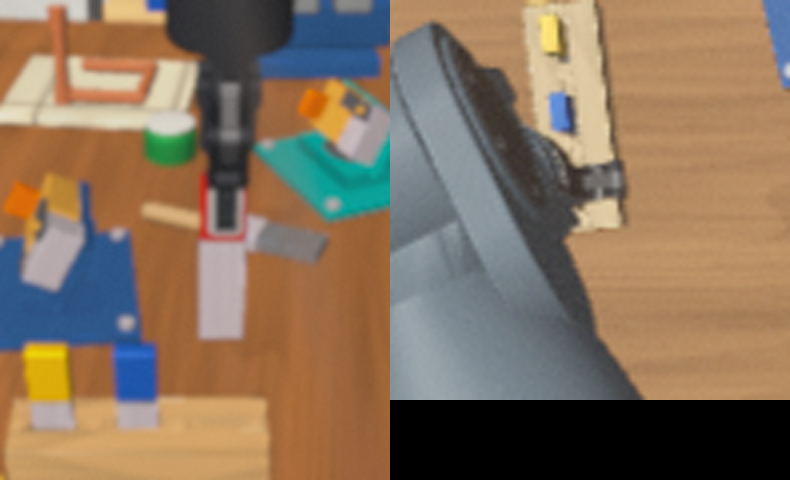

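Held gauge in the side crop: blade bottom corners at (266.3,212.3) and (281,213), handle bottom at (267,180)–(281.7,180), finger centred. Comparing that with the prediction, then moving to the pre-insert pose.

```bash
python3 - <<'E'
from h import *
from cell import env
from scipy.spatial.transform import Rotation as Ro
d=ld('c');S=d['side'];s=env.sense();R=Ro.from_quat(np.r_[s["ee_rot"][1:],s["ee_rot"][0]]).as_matrix();p=s["eef_pos"]
for z in(.2623,.2573): # blade end, handle junction
  for zz in (z,z-.08):
    print(z,zz,proj(S,np.array([p+R@np.r_[x,.003,zz] for x in(.015,-.015)])).round(1).tolist())
E
```

```text
0.2623 0.2623 [[282.5, 213.4], [268.1, 213.4]]
0.2623 0.18229999999999996 [[283.6, 180.8], [268.3, 180.8]]
0.2573 0.2573 [[282.6, 211.5], [268.1, 211.5]]
0.2573 0.17729999999999996 [[283.7, 178.6], [268.3, 178.6]]
```

Call:
drive_tool:
  series:
    - {"dx":0,"dy":0,"dz":30,"rx":0,"ry":0,"rz":0,"gripper":8}
    - {"dx":0,"dy":-24,"dz":0,"rx":0,"ry":0,"rz":6.6,"gripper":8}
    - {"dx":4,"dy":-40,"dz":0,"rx":1.6,"ry":-6.8,"rz":0,"gripper":8}
    - {"dx":4,"dy":-40,"dz":0,"rx":1.6,"ry":-6.8,"rz":0,"gripper":8}
    - {"dx":4,"dy":-40,"dz":0,"rx":1.6,"ry":-6.8,"rz":0,"gripper":8}
    - {"dx":4,"dy":-40,"dz":0,"rx":1.6,"ry":-6.8,"rz":0,"gripper":8}
    - {"dx":4,"dy":-40,"dz":0,"rx":0,"ry":0,"rz":0,"gripper":8}
    - {"dx":4,"dy":-20,"dz":0,"rx":0,"ry":0,"rz":0,"gripper":8}
    - {"dx":4,"dy":-10,"dz":-20,"rx":0,"ry":0,"rz":0,"gripper":8}
    - {"dx":0,"dy":0,"dz":-20,"rx":0,"ry":0,"rz":0,"gripper":8}
    - {"dx":0,"dy":0,"dz":0,"rx":0,"ry":0,"rz":0,"gripper":8}

```text
time: 5.1
eef_pos: [0.4529, -0.0285, 0.3827]
ee_rot: [0.236, -0.111, 0.965, 0.028]
ft_force: [-1.0, -0.3, -0.7]
gripper_width: 0.155
grip_force: 59.0
```

```bash
python3 st.py; python3 tgt.py 17 -6 90
```

```text
5.1 [ 0.4529 -0.0285  0.3827] ztool [ 0.4497  0.1072 -0.8867] ytool [-0.2282  0.9736  0.0019] 103.19 q [-0.109 -0.065 -0.49   0.689  0.156 -0.302] F [-1.  -0.3 -0.7] 0.15468848988316533 59.02895629405975
target TCP [ 0.4603 -0.0267  0.354 ] d mm [  7.4   1.8 -28.7] rotvec deg [-0.   -0.48  0.11]
[[ 0.859 -0.23  -0.457]
 [ 0.203  0.973 -0.108]
 [ 0.469  0.     0.883]]
```

```bash
sed -i 's/FOOT=np.array(.*\]);YAW/FOOT=np.array([.6040,.0140,.035]);YAW/' tgt.py; python3 tgt.py 17 -6 75
```

```text
target TCP [ 0.4659 -0.0248  0.3408] d mm [ 13.    3.7 -41.9] rotvec deg [-0.   -0.48  0.11]
[[ 0.859 -0.23  -0.457]
 [ 0.203  0.973 -0.108]
 [ 0.469  0.     0.883]]
```

Call:
drive_tool:
  series:
    - {"dx":0,"dy":3,"dz":-11,"rx":0,"ry":-0.5,"rz":0,"gripper":8}
    - {"dx":4,"dy":0.5,"dz":-10,"rx":0,"ry":0,"rz":0,"gripper":8}
    - {"dx":5,"dy":0.2,"dz":-11,"rx":0,"ry":0,"rz":0,"gripper":8}
    - {"dx":4,"dy":0,"dz":-10,"rx":0,"ry":0,"rz":0,"gripper":8}
    - {"dx":0,"dy":0,"dz":0,"rx":0,"ry":0,"rz":0,"gripper":8}

```text
time: 5.6
eef_pos: [0.4675, -0.0242, 0.3432]
ee_rot: [0.243, -0.112, 0.963, 0.028]
ft_force: [-0.4, 0.1, -1.8]
gripper_width: 0.155
grip_force: 59.1
```

```bash
python3 st.py; python3 tgt.py 17 -6 75; python3 - <<'E'
from h import *
snap('d')
im=cv2.imread('pics/d_side.png')[120:205,185:255];im2=cv2.imread('pics/d_top.png')[110:180,255:325]
a=cv2.resize(im,None,fx=6,fy=6,interpolation=cv2.INTER_CUBIC);b=cv2.resize(im2,(370,370),interpolation=cv2.INTER_CUBIC)
b=cv2.copyMakeBorder(b,0,140,0,0,0);cv2.imwrite('pics/d_both.png',np.hstack([a,b]))
E
```

```text
5.6 [ 0.4675 -0.0242  0.3432] ztool [ 0.4614  0.1076 -0.8807] ytool [-0.23    0.9732 -0.0016] 103.3 q [-0.095 -0.013 -0.556  0.557  0.151 -0.291] F [-0.4  0.1 -1.8] 0.15533027539115704 59.06814515590668
target TCP [ 0.4659 -0.0248  0.3408] d mm [-1.6 -0.6 -2.4] rotvec deg [0.02 0.29 0.  ]
[[ 0.859 -0.23  -0.457]
 [ 0.203  0.973 -0.108]
 [ 0.469  0.     0.883]]
```

View pics/d_both.png

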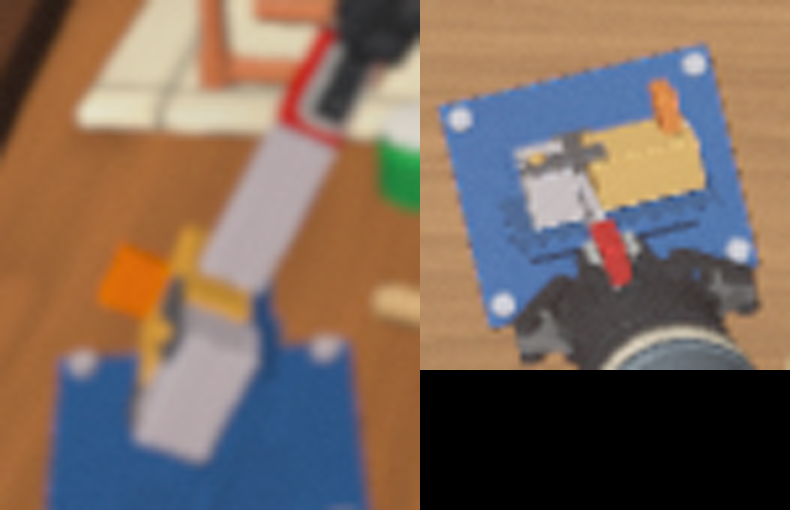

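Side crop: the blade is in line with the gap, its end at about (218.8,166.2)–(228.7,169.5), just above the mouth. Top crop: the handle is in line with the gap. Checking the numbers.

```bash
python3 - <<'E'
from fit import *
R=slotR(np.radians(13.3))
for n,C,f in(("side",S,[.6074,.0130,.035]),("top",T,[.6038,.0141,.035])):
  for z in (.078,):
    print(n,proj(C,np.array([[.032,-.003,z],[.002,-.003,z],[.032,-.003,z+.08],[.002,-.003,z+.08]])@R.T+f).round(1).tolist())
  # handle top centre
  print(n,"handle top",proj(C,np.array([[.017,-.006,.078+.125]])@R.T+f).round(1), "mouth",proj(C,np.array([[.0,-.0,.06],[.034,0,.06],[0,-.012,.06]])@R.T+f).round(1).tolist())
E
```

```text
side [[219.0, 164.1], [229.2, 168.1], [231.6, 139.4], [242.1, 143.7]]
side handle top [[244.4 126.4]] mouth [[227.2, 174.2], [215.6, 169.8], [227.1, 172.0]]
top [[285.3, 144.3], [286.9, 153.1], [289.1, 153.1], [290.9, 162.2]]
top handle top [[293.4 163. ]] mouth [[285.3, 151.9], [283.4, 142.1], [289.0, 151.1]]
```

Call:
drive_tool:
  series:
    - {"dx":-1,"dy":-0.2,"dz":-0.6,"rx":0,"ry":0.2,"rz":0,"gripper":8}
    - {"dx":2.3,"dy":0.5,"dz":-4.4,"rx":0,"ry":0,"rz":0,"gripper":8}
    - {"dx":2.3,"dy":0.5,"dz":-4.4,"rx":0,"ry":0,"rz":0,"gripper":8}
    - {"dx":2.3,"dy":0.5,"dz":-4.4,"rx":0,"ry":0,"rz":0,"gripper":8}
    - {"dx":2.3,"dy":0.6,"dz":-4.4,"rx":0,"ry":0,"rz":0,"gripper":8}
    - {"dx":0,"dy":0,"dz":0,"rx":0,"ry":0,"rz":0,"gripper":8}

```text
time: 6.3
eef_pos: [0.476, -0.0224, 0.3273]
ee_rot: [0.243, -0.112, 0.963, 0.028]
ft_force: [-9.5, -0.6, 14.1]
gripper_width: 0.157
grip_force: 62.6
```

```bash
python3 st.py; python3 tgt.py 17 -6 55|head -1
```

```text
6.3 [ 0.476  -0.0224  0.3273] ztool [ 0.4623  0.1079 -0.8802] ytool [-0.2298  0.9732 -0.0013] 103.28 q [-0.089  0.016 -0.573  0.509  0.149 -0.285] F [-9.5 -0.6 14.1] 0.1567274936865131 62.57525682449341
target TCP [ 0.475  -0.0227  0.3231] d mm [-0.9 -0.2 -4.1] rotvec deg [-0.    0.35  0.02]
```

Axial contact of 17 N at the mouth, with measured x at 19.7, so it's probably on the strap edge. Backing off, shifting toward the bed and retrying.

Call:
drive_tool:
  series:
    - {"dx":-2.8,"dy":-0.6,"dz":5.3,"rx":0,"ry":0,"rz":0,"gripper":8}
    - {"dx":-2.3,"dy":-0.5,"dz":-1.2,"rx":0,"ry":0.3,"rz":0,"gripper":8}
    - {"dx":0,"dy":0,"dz":0,"rx":0,"ry":0,"rz":0,"gripper":8}
    - {"dx":1.8,"dy":0.4,"dz":-3.5,"rx":0,"ry":0,"rz":0,"gripper":8}
    - {"dx":1.8,"dy":0.4,"dz":-3.5,"rx":0,"ry":0,"rz":0,"gripper":8}
    - {"dx":0,"dy":0,"dz":0,"rx":0,"ry":0,"rz":0,"gripper":8}

```text
time: 6.9
eef_pos: [0.4749, -0.023, 0.3235]
ee_rot: [0.24, -0.112, 0.964, 0.027]
ft_force: [1.8, -1.6, -1.1]
gripper_width: 0.154
grip_force: 60.3
```

```bash
cat > rel.py <<'E'
from tgt import *
from cell import env
s=env.sense();R=slotR(np.radians(YAW));Rc=Ro.from_quat(np.r_[s["ee_rot"][1:],s["ee_rot"][0]]).as_matrix()
e=s["eef_pos"]+Rc[:,2]*L
print(s["time"],"end in slot mm",((e-FOOT)@R*1e3).round(1),"F slot",(s["ft_force"]@R).round(1),"M slot",(s["wrist_torque"]@R).round(2),"zt",(Rc[:,2]@R).round(4),s["gripper_width"].round(3))
E
python3 rel.py
```

```text
Traceback (most recent call last):
  File "rel.py", line 5, in <module>
    print(s["time"],"end in slot mm",((e-FOOT)@R*1e3).round(1),"F slot",(s["ft_force"]@R).round(1),"M slot",(s["wrist_torque"]@R).round(2),"zt",(Rc[:,2]@R).round(4),s["gripper_width"].round(3))
                                                                                                                                                                     ^^^^^^^^^^^^^^^^^^^^^^^^
AttributeError: 'float' object has no attribute 'round'
```

Free now, past the mouth. Continuing down.

Call:
drive_tool:
  series:
    - {"dx":1.8,"dy":0.4,"dz":-3.5,"rx":0,"ry":0,"rz":0,"gripper":8}
    - {"dx":1.8,"dy":0.4,"dz":-3.5,"rx":0,"ry":0,"rz":0,"gripper":8}
    - {"dx":1.8,"dy":0.4,"dz":-3.5,"rx":0,"ry":0,"rz":0,"gripper":8}
    - {"dx":0,"dy":0,"dz":0,"rx":0,"ry":0,"rz":0,"gripper":8}

```text
time: 7.3
eef_pos: [0.4802, -0.0218, 0.3127]
ee_rot: [0.24, -0.112, 0.964, 0.027]
ft_force: [6.4, -3.1, -3.4]
gripper_width: 0.158
grip_force: 59.5
```

```bash
sed -i 's/s\["gripper_width"\].round(3)/s["gripper_width"]/' rel.py; python3 rel.py
```

```text
7.3 end in slot mm [16.6 -6.6 43.3] F slot [ 3.3 -4.5 -5.6] M slot [-1.18 -0.6   0.05] zt [-7.0e-04 -1.2e-03 -1.0e+00] 0.15816960352906578
```

Call:
drive_tool:
  series:
    - {"dx":2.2,"dy":-0.5,"dz":-3.5,"rx":0,"ry":0,"rz":0,"gripper":8}
    - {"dx":1.8,"dy":0.4,"dz":-3.5,"rx":0,"ry":0,"rz":0,"gripper":8}
    - {"dx":1.8,"dy":0.4,"dz":-3.5,"rx":0,"ry":0,"rz":0,"gripper":8}
    - {"dx":1.8,"dy":0.4,"dz":-3.5,"rx":0,"ry":0,"rz":0,"gripper":8}
    - {"dx":1.8,"dy":0.4,"dz":-3.5,"rx":0,"ry":0,"rz":0,"gripper":8}
    - {"dx":0,"dy":0,"dz":0,"rx":0,"ry":0,"rz":0,"gripper":8}

```text
time: 7.9
eef_pos: [0.4894, -0.0203, 0.2951]
ee_rot: [0.24, -0.112, 0.964, 0.028]
ft_force: [5.3, 0.4, -1.3]
gripper_width: 0.154
grip_force: 59.9
```

```bash
python3 rel.py
```

```text
7.9 end in slot mm [16.4 -7.1 23.5] F slot [ 4.  -0.9 -3.6] M slot [ 0.01 -1.02  0.01] zt [-0.001 -0.    -1.   ] 0.15374784135661346
```

Call:
drive_tool:
  series:
    - {"dx":2.3,"dy":0.5,"dz":-3.3,"rx":0,"ry":0,"rz":0,"gripper":8}
    - {"dx":1.8,"dy":0.4,"dz":-3.5,"rx":0,"ry":0,"rz":0,"gripper":8}
    - {"dx":1.8,"dy":0.4,"dz":-3.5,"rx":0,"ry":0,"rz":0,"gripper":8}
    - {"dx":1.8,"dy":0.4,"dz":-3.5,"rx":0,"ry":0,"rz":0,"gripper":8}
    - {"dx":1.4,"dy":0.3,"dz":-2.7,"rx":0,"ry":0,"rz":0,"gripper":8}
    - {"dx":0,"dy":0,"dz":0,"rx":0,"ry":0,"rz":0,"gripper":8}

```text
time: 8.5
eef_pos: [0.4983, -0.0185, 0.2786]
ee_rot: [0.24, -0.112, 0.964, 0.028]
ft_force: [5.2, 1.6, -0.8]
gripper_width: 0.156
grip_force: 60.1
```

```bash
python3 rel.py
```

```text
8.5 end in slot mm [16.5 -7.4  4.6] F slot [ 4.4  0.4 -3.3] M slot [-0.03 -0.73  0.01] zt [-1.5e-03 -4.0e-04 -1.0e+00] 0.15646198942303952
```

Now small steps until the axial force rises.

Call:
drive_tool:
  series:
    - {"dx":0.9,"dy":0.2,"dz":-1.8,"rx":0,"ry":0,"rz":0,"gripper":8}
    - {"dx":0.9,"dy":0.2,"dz":-1.8,"rx":0,"ry":0,"rz":0,"gripper":8}
    - {"dx":0,"dy":0,"dz":0,"rx":0,"ry":0,"rz":0,"gripper":8}

```text
time: 8.8
eef_pos: [0.5, -0.0182, 0.2753]
ee_rot: [0.24, -0.112, 0.964, 0.028]
ft_force: [4.1, 0.2, -1.1]
gripper_width: 0.155
grip_force: 60.1
```

```bash
python3 rel.py
```

```text
8.8 end in slot mm [16.6 -7.5  0.9] F slot [ 3.  -0.8 -2.9] M slot [-0.03 -0.68  0.02] zt [-1.2e-03 -6.0e-04 -1.0e+00] 0.15549257755057902
```

Call:
drive_tool:
  series:
    - {"dx":0.7,"dy":0.2,"dz":-1.3,"rx":0,"ry":0,"rz":0,"gripper":8}
    - {"dx":0.7,"dy":0.2,"dz":-1.3,"rx":0,"ry":0,"rz":0,"gripper":8}
    - {"dx":0,"dy":0,"dz":0,"rx":0,"ry":0,"rz":0,"gripper":8}

```text
time: 9.1
eef_pos: [0.5011, -0.0178, 0.2734]
ee_rot: [0.24, -0.112, 0.964, 0.028]
ft_force: [-4.9, -0.1, 12.6]
gripper_width: 0.156
grip_force: 62.3
```

```bash
python3 rel.py
```

```text
9.1 end in slot mm [16.9 -7.5 -1.3] F slot [ 1.6  1.  13.4] M slot [ 0.1  -0.06 -0.01] zt [-5.e-04 -9.e-04 -1.e+00] 0.15550910549056046
```

The blade is seated on the stop (13 N axial). Next: release, retreat along the slot, and locate the lug.

Call:
drive_tool:
  series:
    - {"dx":0,"dy":0,"dz":0,"rx":0,"ry":0,"rz":0,"gripper":8}
    - {"dx":0,"dy":0,"dz":0,"rx":0,"ry":0,"rz":0,"gripper":8}
    - {"dx":0,"dy":0,"dz":0,"rx":0,"ry":0,"rz":0,"gripper":40}
    - {"dx":0,"dy":0,"dz":0,"rx":0,"ry":0,"rz":0,"gripper":40}
    - {"dx":0,"dy":0,"dz":0,"rx":0,"ry":0,"rz":0,"gripper":40}
    - {"dx":-9,"dy":-2.2,"dz":17.7,"rx":0,"ry":0,"rz":0,"gripper":40}
    - {"dx":-9,"dy":-2.2,"dz":17.7,"rx":0,"ry":0,"rz":0,"gripper":40}
    - {"dx":-9,"dy":-2.2,"dz":17.7,"rx":0,"ry":0,"rz":0,"gripper":40}
    - {"dx":-9,"dy":-2.2,"dz":17.7,"rx":0,"ry":0,"rz":0,"gripper":10}
    - {"dx":0,"dy":0,"dz":0,"rx":0,"ry":0,"rz":0,"gripper":0}

```text
time: 10.1
eef_pos: [0.4651, -0.0267, 0.3455]
ee_rot: [0.241, -0.112, 0.964, 0.027]
ft_force: [0.2, -0.4, 0.3]
gripper_width: 0.136
grip_force: 0.0
```

```bash
python3 rel.py; python3 - <<'E'
from fit import *
import itertools
e=snap("e")
R=slotR(np.radians(13.3));F={"side":np.r_[.6074,.0130,.035],"top":np.r_[.6038,.0141,.035]}
B=np.array(list(itertools.product((-.013,.013),(-.006,.006),(-.015,.015))))
roi={"side":(198,155,214,178),"top":(294,120,308,140)}
M={}
for n,C in(("side",S),("top",T)):
    h=cv2.cvtColor(C["frame"],cv2.COLOR_RGB2HSV).astype(int);x0,y0,x1,y1=roi[n]
    m=(h[...,0]<=14)&(h[...,1]>(190 if n=="side" else 130))&(h[...,2]>150)
    z=np.zeros_like(m);z[y0:y1,x0:x1]=m[y0:y1,x0:x1];M[n]=z
    ys,xs=np.nonzero(z);print(n,z.sum(),xs.min(),xs.max(),ys.min(),ys.max(),xs.mean().round(1),ys.mean().round(1))
def hull(n,c):
    C=S if n=="side" else T
    return cv2.convexHull(proj(C,(B+c)@R.T+F[n]).astype(np.float32))[:,0]
from scipy.optimize import minimize
def cost(c):
    t=0
    for n in M:
        k=8;x0,y0,x1,y1=roi[n];H=(hull(n,c)-[x0,y0]+.5)*k
        im=np.zeros(((y1-y0)*k,(x1-x0)*k),np.uint8);cv2.fillPoly(im,[H.round().astype(np.int32)],1)
        m=cv2.resize(M[n][y0:y1,x0:x1].astype(np.uint8),None,fx=k,fy=k,interpolation=cv2.INTER_NEAREST)
        t+=(im!=m).sum()/k/k
    return t
best=min(((cost(np.array([x,y,z])/1e3),x,y,z) for x in range(36,62,3) for y in range(-76,-54,3) for z in range(10,52,4)))
print(best)
s=minimize(lambda c:cost(c/1e3),best[1:],method="Nelder-Mead",options=dict(initial_simplex=np.array(best[1:])+np.array([[0,0,0],[3,0,0],[0,3,0],[0,0,4]])));print(s.x,s.fun)
c=s.x/1e3;print("lug world",F["top"]+R@c)
im=cv2.imread('pics/e_side.png')[120:205,185:255];im2=cv2.imread('pics/e_top.png')[110:180,255:325]
a=cv2.resize(im,None,fx=6,fy=6,interpolation=cv2.INTER_CUBIC);b=cv2.resize(im2,(370,370),interpolation=cv2.INTER_CUBIC)
b=cv2.copyMakeBorder(b,0,140,0,0,0);cv2.imwrite('pics/e_both.png',np.hstack([a,b]))
E
```

```text
10.1 end in slot mm [18.5 -8.1 79.7] F slot [ 0.2 -0.4  0.2] M slot [0.   0.42 0.  ] zt [ 0.0015 -0.0016 -1.    ] 0.1358993123199607
side 87 201 212 160 172 206.5 166.1
top 32 299 303 126 134 301.0 130.1
(np.float64(53.546875), 48, -64, 26)
[ 49.05027341 -65.10960954  25.65544188] 50.21875
lug world [ 0.64920422 -0.04207095  0.08068012]
```

View pics/e_both.png

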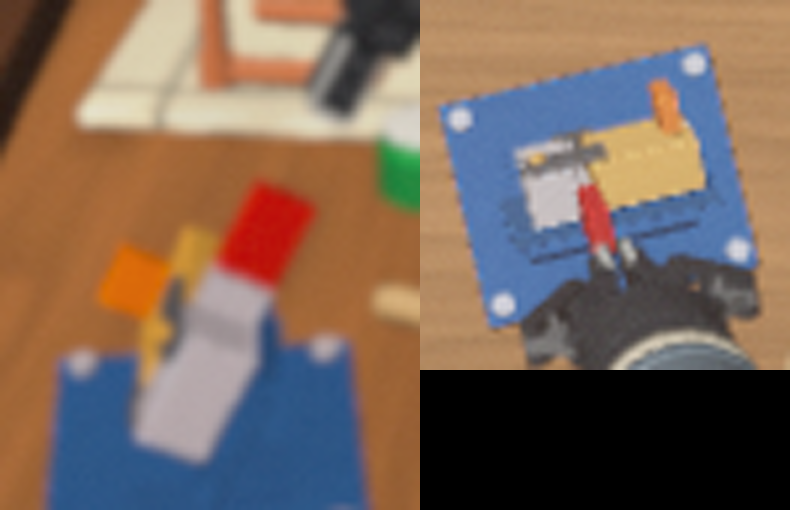

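The gauge stands in the slot, its red handle at about (229,159) in the side view. The lug fits at slot (49, −65, 26), so the gap is about 12 mm. Moving the closed fingers to the lug's outer side.

Call:
drive_tool:
  series:
    - {"dx":13.5,"dy":-23,"dz":4.2,"rx":0,"ry":0,"rz":0,"gripper":0}
    - {"dx":13.5,"dy":-23,"dz":4.2,"rx":0,"ry":0,"rz":0,"gripper":0}
    - {"dx":13.5,"dy":-23,"dz":4.2,"rx":0,"ry":0,"rz":0,"gripper":0}
    - {"dx":13.5,"dy":-23,"dz":4.2,"rx":0,"ry":0,"rz":0,"gripper":0}
    - {"dx":0,"dy":0,"dz":0,"rx":0,"ry":0,"rz":0,"gripper":0}

```text
time: 10.7
eef_pos: [0.5211, -0.1206, 0.3595]
ee_rot: [0.24, -0.111, 0.964, 0.027]
ft_force: [0.2, -0.1, -1.1]
gripper_width: 0.002
grip_force: 0.0
```

```bash
python3 rel.py
```

```text
10.7 end in slot mm [  53.4 -112.4   76.6] F slot [-0.3 -0.1 -1.1] M slot [-0.02  0.44 -0.02] zt [-0.0015 -0.0017 -1.    ] 0.001986858971674621
```

Call:
drive_tool:
  series:
    - {"dx":11,"dy":2.6,"dz":-21,"rx":0,"ry":0,"rz":0,"gripper":0}
    - {"dx":11,"dy":2.6,"dz":-21,"rx":0,"ry":0,"rz":0,"gripper":0}
    - {"dx":11,"dy":2.6,"dz":-21,"rx":0,"ry":0,"rz":0,"gripper":0}
    - {"dx":11,"dy":2.6,"dz":-21,"rx":0,"ry":0,"rz":0,"gripper":0}
    - {"dx":11,"dy":2.6,"dz":-21,"rx":0,"ry":0,"rz":0,"gripper":0}
    - {"dx":8,"dy":2,"dz":-16,"rx":0,"ry":0,"rz":0,"gripper":0}
    - {"dx":0,"dy":0,"dz":0,"rx":0,"ry":0,"rz":0,"gripper":0}

```text
time: 11.4
eef_pos: [0.5815, -0.1024, 0.2358]
ee_rot: [0.237, -0.112, 0.965, 0.029]
ft_force: [0.1, -0.3, -0.4]
gripper_width: -0.002
grip_force: 0.0
```

```bash
python3 rel.py
```

```text
11.4 end in slot mm [  49.6 -107.5  -62.2] F slot [-0.2 -0.3 -0.4] M slot [0.03 0.42 0.  ] zt [-0.0065  0.0023 -1.    ] -0.0016005997249321161
```

Call:
drive_tool:
  series:
    - {"dx":2.6,"dy":0.6,"dz":1.4,"rx":0,"ry":0,"rz":0,"gripper":0}
    - {"dx":-1.2,"dy":4.9,"dz":0,"rx":0,"ry":0,"rz":0,"gripper":0}
    - {"dx":-1.2,"dy":4.9,"dz":0,"rx":0,"ry":0,"rz":0,"gripper":0}
    - {"dx":-1.2,"dy":4.9,"dz":0,"rx":0,"ry":0,"rz":0,"gripper":0}
    - {"dx":-0.5,"dy":2,"dz":0,"rx":0,"ry":0,"rz":0,"gripper":0}
    - {"dx":0,"dy":0,"dz":0,"rx":0,"ry":0,"rz":0,"gripper":0}

```text
time: 12.0
eef_pos: [0.5807, -0.0858, 0.2412]
ee_rot: [0.24, -0.112, 0.964, 0.028]
ft_force: [-0.1, -0.4, 0.2]
gripper_width: -0.0
grip_force: 0.0
```

```bash
python3 rel.py
```

```text
12.0 end in slot mm [ 56.3 -91.9 -58.8] F slot [-0.1 -0.4  0.3] M slot [ 0.03  0.44 -0.02] zt [-6.e-04 -5.e-04 -1.e+00] -0.00012881805400594032
```

Call:
drive_tool:
  series:
    - {"dx":-0.5,"dy":2,"dz":0,"rx":0,"ry":0,"rz":0,"gripper":0}
    - {"dx":-0.5,"dy":2,"dz":0,"rx":0,"ry":0,"rz":0,"gripper":0}
    - {"dx":-0.5,"dy":2,"dz":0,"rx":0,"ry":0,"rz":0,"gripper":0}
    - {"dx":0,"dy":0,"dz":0,"rx":0,"ry":0,"rz":0,"gripper":0}

```text
time: 12.4
eef_pos: [0.5794, -0.0803, 0.2409]
ee_rot: [0.24, -0.112, 0.964, 0.027]
ft_force: [0.3, -2.8, -0.3]
gripper_width: 0.002
grip_force: 0.8
```

```bash
python3 rel.py
```

```text
12.4 end in slot mm [ 56.1 -86.4 -59.1] F slot [-0.5 -2.8 -0.1] M slot [-0.4   0.43  0.05] zt [-0.001  -0.0012 -1.    ] 0.0018479514622666803
```

Call:
drive_tool:
  series:
    - {"dx":-0.25,"dy":1,"dz":0,"rx":0,"ry":0,"rz":0,"gripper":0}
    - {"dx":-0.25,"dy":1,"dz":0,"rx":0,"ry":0,"rz":0,"gripper":0}
    - {"dx":-0.25,"dy":1,"dz":0,"rx":0,"ry":0,"rz":0,"gripper":0}
    - {"dx":-0.25,"dy":1,"dz":0,"rx":0,"ry":0,"rz":0,"gripper":0}
    - {"dx":0,"dy":0,"dz":0,"rx":0,"ry":0,"rz":0,"gripper":0}

```text
time: 12.9
eef_pos: [0.5784, -0.0761, 0.2409]
ee_rot: [0.24, -0.112, 0.964, 0.028]
ft_force: [1.6, -3.3, 0.4]
gripper_width: -0.003
grip_force: 1.1
```

```bash
python3 rel.py
```

```text
12.9 end in slot mm [ 56.1 -82.  -59.1] F slot [ 0.9 -3.6 -0. ] M slot [-0.57  0.37 -0.  ] zt [-9.e-04 -5.e-04 -1.e+00] -0.002652703107226358
```

Call:
drive_tool:
  series:
    - {"dx":-0.25,"dy":1,"dz":0,"rx":0,"ry":0,"rz":0,"gripper":0}
    - {"dx":0,"dy":0,"dz":0,"rx":0,"ry":0,"rz":0,"gripper":0}

```text
time: 13.1
eef_pos: [0.5781, -0.0752, 0.2409]
ee_rot: [0.24, -0.112, 0.964, 0.028]
ft_force: [1.3, -3.5, -0.4]
gripper_width: 0.001
grip_force: 1.4
```

Call:
drive_tool:
  series:
    - {"dx":-0.25,"dy":1,"dz":0,"rx":0,"ry":0,"rz":0,"gripper":0}
    - {"dx":0,"dy":0,"dz":0,"rx":0,"ry":0,"rz":0,"gripper":0}

```text
time: 13.3
eef_pos: [0.578, -0.0747, 0.241]
ee_rot: [0.24, -0.112, 0.964, 0.027]
ft_force: [2.7, -6.5, -2.2]
gripper_width: 0.005
grip_force: 2.9
```

```bash
python3 rel.py
```

```text
13.3 end in slot mm [ 56.1 -81.  -59. ] F slot [-0.  -6.9 -2.5] M slot [-1.39  0.45  0.05] zt [-0.001  -0.0025 -1.    ] 0.005238163532926942
```

Call:
drive_tool:
  series:
    - {"dx":-0.25,"dy":1,"dz":0,"rx":0,"ry":0,"rz":0,"gripper":0}
    - {"dx":0,"dy":0,"dz":0,"rx":0,"ry":0,"rz":0,"gripper":0}

```text
time: 13.5
eef_pos: [0.5779, -0.0743, 0.241]
ee_rot: [0.24, -0.111, 0.964, 0.026]
ft_force: [2.9, -10.5, -2.1]
gripper_width: 0.001
grip_force: 4.3
```

Call:
drive_tool:
  series:
    - {"dx":-0.25,"dy":1,"dz":0,"rx":0,"ry":0,"rz":0,"gripper":0}
    - {"dx":0,"dy":0,"dz":0,"rx":0,"ry":0,"rz":0,"gripper":0}

```text
time: 13.7
eef_pos: [0.5778, -0.0738, 0.241]
ee_rot: [0.24, -0.111, 0.964, 0.025]
ft_force: [5.2, -13.5, -4.1]
gripper_width: -0.003
grip_force: 5.8
```

```bash
python3 rel.py
```

```text
13.7 end in slot mm [ 56.1 -81.  -58.9] F slot [ -0.2 -14.4  -4.5] M slot [-2.89  0.57  0.03] zt [-0.0012 -0.0059 -1.    ] -0.0029360912399069585
```

The fingertip has stalled at y=−81.0 and the force has risen from 3.5 to 14 N, so the blade is nipped. Retreating.

Call:
drive_tool:
  series:
    - {"dx":1.2,"dy":-5,"dz":0,"rx":0,"ry":0,"rz":0,"gripper":0}
    - {"dx":2.3,"dy":-10,"dz":0,"rx":0,"ry":0,"rz":0,"gripper":0}
    - {"dx":2.3,"dy":-10,"dz":0,"rx":0,"ry":0,"rz":0,"gripper":0}
    - {"dx":-11,"dy":-2.6,"dz":21,"rx":0,"ry":0,"rz":0,"gripper":0}
    - {"dx":-14,"dy":-3.2,"dz":27,"rx":0,"ry":0,"rz":0,"gripper":0}
    - {"dx":-14,"dy":-10,"dz":27,"rx":0,"ry":0,"rz":0,"gripper":0}
    - {"dx":-14,"dy":-30,"dz":27,"rx":0,"ry":0,"rz":0,"gripper":0}
    - {"dx":-14,"dy":-30,"dz":27,"rx":0,"ry":0,"rz":0,"gripper":0}
    - {"dx":0,"dy":0,"dz":0,"rx":0,"ry":0,"rz":0,"gripper":0}
    - {"dx":0,"dy":0,"dz":0,"rx":0,"ry":0,"rz":0,"gripper":0}

```text
time: 14.7
eef_pos: [0.516, -0.174, 0.3705]
ee_rot: [0.24, -0.111, 0.964, 0.027]
ft_force: [0.5, 0.6, -0.7]
gripper_width: 0.004
grip_force: 0.0
```

```bash
python3 rel.py; python3 - <<'E'
from h import *
snap('f')
im=cv2.imread('pics/f_side.png')[120:205,185:255];im2=cv2.imread('pics/f_top.png')[110:180,255:325]
a=cv2.resize(im,None,fx=6,fy=6,interpolation=cv2.INTER_CUBIC);b=cv2.resize(im2,(370,370),interpolation=cv2.INTER_CUBIC)
b=cv2.copyMakeBorder(b,0,140,0,0,0);cv2.imwrite('pics/f_both.png',np.hstack([a,b]))
E
```

```text
14.7 end in slot mm [  43.8 -163.1   94.4] F slot [ 0.2  0.5 -0.9] M slot [ 0.02  0.41 -0.06] zt [ 3.0e-04 -1.7e-03 -1.0e+00] 0.003738592850720905
```

View pics/f_both.png

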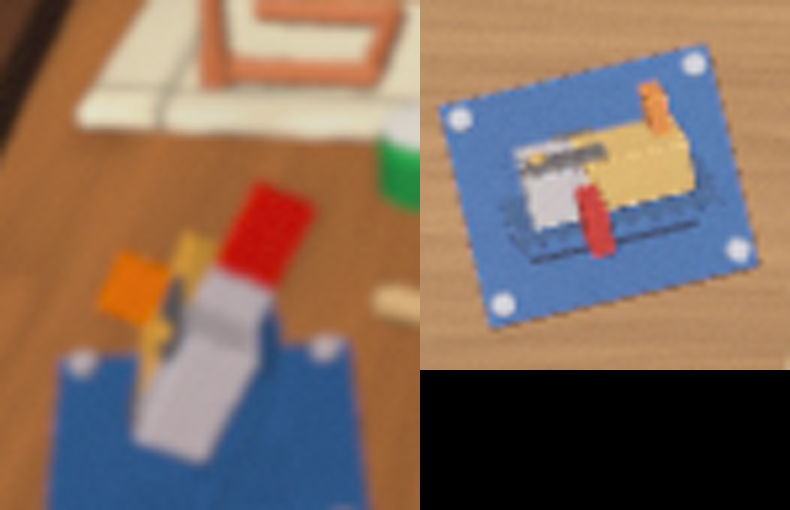

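In the top crop the lug has moved about 2 px (≈6 mm) toward the fixed jaw. The brass has closed on the blade, and the gauge still stands seated and in line with the slot. Handing in.

```bash
python3 -c "
from cell import sign_off
print(sign_off())"
```

```text
the job is handed in; nothing more can be done
None
```

The job is handed in at about 15 s on the clock (51 s allowed): the red gauge stands on the stop in the blue clamp's slot with the brass jaw closed on its blade (stalled at 14 N after about 6 mm), and nothing else was deliberately touched; no verdict was returned.

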